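Lay the hand-rest bar over a tray of pinned insects

TASK

Pick up the long wooden hand-rest bar from the bench and lay it across the two notched rests of the pinning stand, centred lengthwise, so that it bridges over the tray of pinned insects. Set it down rather than dropping it, and do not touch the insect tray or disturb the short wooden bar.

Things in the scene. Friction and masses are not known exactly. Their poses are not given: they have to be found in the camera images.
- bar_center (a point): Centre of the long hand-rest bar, a loose plain brown wooden bar 220 long x 26 wide x 28 mm high, about 110 g, lying flat on the bench; this point is half-way up it (14 mm above its underside). Its x axis runs along the bar, y across its 26 mm width, z up.
- short_bar_center (a point): Centre of the short bar, a loose bystander of the same brown wood, 90 long x 26 wide x 28 mm high, too short to span the rests; the point is half-way up it, x along it. Leave it alone.
- seat (a point): Fixed pale wooden stand (base 230 x 130 x 12): point midway between its two rests at notch-floor height, 75 mm above the bench; x from rest to rest (the bar's direction, either way round), z up. Rests centred at x = -75 and +75, each 36 along x, 76 wide, 114 mm clear between. Each has a 48 mm wide notch on top, blue floor, between cheeks 10 mm high.
- tray: White open tray of pinned insects, 100 (x) x 110 (y) mm, fixed on the stand between the rests; origin at the centre of its underside, 63 mm below the seat point, axes as the stand's. Rim 25 mm and tallest pins 31 mm above its underside, so 32 mm below the notch floors. Must not be touched.
Mind the look-alikes: they are no part of the job. What is meant by the part that bears bar_center is not blue or green, and is the larger of those in its own colour.

How it is judged:
By the outcome, as a careful person would: the job done as asked, in the order asked, and still so for the second after the job is handed in, with the robot touching nothing.
It also fails if it takes over 40 s, if anything falls off the work surface, if the arm or the gripper's body presses on something with over 40 N, if the wrist force passes 120 N, or if a joint passes its speed limit or range.

ROBOT

A 7-joint arm with a two-finger parallel gripper is mounted at the origin on the work surface. World frame = base frame: x ahead of the robot, y to its left, z up, the work surface at z = 0. Lengths are in mm, angles in rad, forces in N, time in s.
With the tool pointing down it reaches from about 400 to 875 mm from the base axis. Payload 19.3 kg.
Tool frame: the origin (TCP) lies at the very end of the fingers, on their centre line; the grasp point (between the pads) lies 19 mm behind it (grip_point_offset is the z of the grasp point in the tool frame, in mm); z points along the fingers, x is the direction in which the jaws open and shut, and the axes are right-handed (so a half turn about z gives the same grasp; the last joint's range is limited). The gripper opens to 85 mm and grips with 20 to 120 N. Pads are 22 mm wide; open, the fingers measure 114 mm over their backs; the gripper's body (76 mm by 85 mm) begins 54 mm behind the grasp point. The pads swing forward as they close: fully open they stand 13 mm farther back than shut.
Start: joints at [1.155, 0.521, -0.036, 1.599, 0.021, 1.021, -0.113], TCP at [211.815, -588.003, 198.391] pointing down, gripper open.
Joint ranges: [-2.91, 2.91], [-0.3, 2.13], [-1.5, 1.42], [0.17, 2.43], [-1.26, 4.41], [0.16, 1.93], [-2.52, 2.52]. Speed limits (rad/s): [1.89, 1.89, 2.39, 2.39, 3.01, 3.01, 3.01].

INTERFACE

Orientations are given as a 3x3 rotation matrix whose columns are the frame's x, y, z axes.
In Python, from workcell import movep, movel, goto_joints, open_gripper, clamp, wait, inverse_kinematics, read_state, camera, PlanningError, finish_job, grip_point_offset gives the robot as it stands. Calls block until the motion is done:
- movep(position, orientation): joint-space move of the TCP to a pose.
- movel(position, frame=None, max_speed=150, guard=None): straight line of the TCP; frame=None keeps the orientation; max_speed is the mean speed in mm/s. With guard (N) it stops when the force on the tool has changed by that much, and returns True; else False.
- goto_joints(angles): joint-space move.
- open_gripper() and clamp(): open the fingers fully, or close them until they stop; the grip force is fixed at half the most.
- wait(seconds).
- inverse_kinematics(position, orientation): joint angles nearest the present ones, or None.
- read_state(): the state.
- camera(name): name is "scene" or "top"; returns a dict with "image" (420x560x3 uint8, blue, green, red), "range_z" (420x560 float32, mm along the optical axis (not along the pixel's ray), 0 where there is no reading), "fx", "fy", "cx", "cy" (pixels), "dist_coeffs" ([k1, k2, p1, p2, k3] as OpenCV has them; the pictures are not rectified), "cam_to_world" (4x4, takes a point from camera to world coordinates). Camera axes: x right, y up, looking along -z (the intrinsics and any distortion apply to the point x, -y, -z); pixel columns grow to the right and rows downward; lengths in mm; the calibration is good to about 2 mm. A picture is of the moment at which its call begins.
A pose or a line that the arm cannot do raises PlanningError and nothing moves.
- finish_job(): hands the job in, once; it reports no verdict.
The state is a dict: "time": time; "qpos": joint angles; "qvel": joint speeds; "joint_efforts": joint torques, N m; "eef_pos": TCP position; "tool_rot": TCP orientation; "ft_force": force on the tool from outside, world axes, zero at the start; "torque": the same for the moment, N m; "finger_gap": finger opening in mm.
Only numpy, scipy, OpenCV 4.12 (cv2) and the standard library are available. Lean on these libraries where they do the work, as an engineer would, in place of code of your own. Each camera call takes 0.05 s, during which the arm holds its last target.

## Working session

There is one attempt and no reset: what is moved stays moved. The work goes in short steps, each a Python script; the robot and the scene stay as the last script left them, time stands still between calls to the robot, and variables do not carry over. Pictures are saved under pics/ and viewed, and the job is handed in when it is done.

```bash
mkdir -p pics; ls
python3 - <<'E'
from workcell import *
import cv2,numpy as np,pickle
for n in ("scene","top"):
    c=camera(n); cv2.imwrite(f"pics/{n}0.png",c["image"]); pickle.dump(c,open(f"{n}0.pkl","wb"))
    print(n,c["fx"],c["cx"],c["cy"],c["dist_coeffs"],np.round(c["cam_to_world"],3).tolist())
s=read_state();print(s["time"],s["eef_pos"],np.round(s["tool_rot"],3).tolist(),s["finger_gap"],grip_point_offset)
E
```

```text
pics
scene 475.91057840358883 283.326022079798 201.75935504129922 [-0.02015738  0.          0.          0.          0.        ] [[0.323, -0.676, 0.662, 1336.524], [0.947, 0.231, -0.225, -306.596], [-0.0, 0.7, 0.715, 961.901], [0.0, 0.0, 0.0, 1.0]]
top 387.46552120626666 272.14028617076906 205.98983982811893 [-0.07921494  0.          0.          0.          0.        ] [[-0.057, 0.974, -0.221, 354.621], [-0.998, -0.055, 0.016, -4.426], [0.003, 0.221, 0.975, 931.734], [0.0, 0.0, 0.0, 1.0]]
0.1 [ 211.69462562 -587.70326084  197.87509161] [[0.339, -0.941, -0.0], [-0.941, -0.339, 0.001], [-0.001, 0.0, -1.0]] 85.2581706439915 -18.700000000000003
```

View pics/scene0.png

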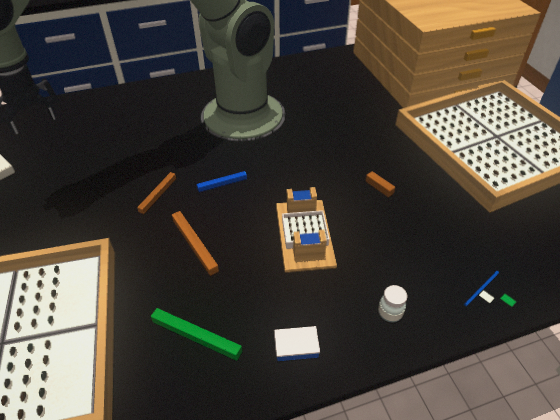

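View pics/top0.png

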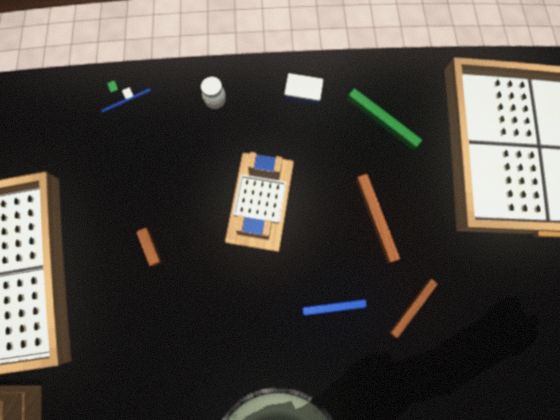

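The top view shows three brown bars: a large one at (378,218), a thinner and shorter one at (414,308), and the short one at (148,247). There is also a green bar at (385,118) and a blue one at (335,307). The large brown bar at (378,218) fits the description: it isn't blue or green, and it's the largest brown one. I'll measure all of them and confirm in a crop.

```bash
cat > h.py <<'E'
import cv2,numpy as np,pickle
def rays(c,uv):
    K=np.array([[c["fx"],0,c["cx"]],[0,c["fy"],c["cy"]],[0,0,1]])
    n=cv2.undistortPoints(np.asarray(uv,float).reshape(-1,1,2),K,np.array(c["dist_coeffs"])).reshape(-1,2)
    M=np.array(c["cam_to_world"]); d=np.c_[n[:,0],-n[:,1],-np.ones(len(n))]
    return M[:3,3],d@M[:3,:3].T
def plane(c,uv,z):
    o,d=rays(c,uv); return o+d*((z-o[2])/d[:,2])[:,None]
def cloud(c,mask):
    v,u=np.nonzero(mask&(c["range_z"]>0)); o,d=rays(c,np.c_[u,v]); return np.c_[u,v],o+d*c["range_z"][v,u][:,None]
def rect(p):
    r=cv2.minAreaRect(p.astype(np.float32)); b=cv2.boxPoints(r)
    e=[b[1]-b[0],b[2]-b[1]]; L=[np.linalg.norm(x) for x in e]; i=int(np.argmax(L))
    a=np.degrees(np.arctan2(e[i][1],e[i][0]))
    return np.round(r[0],1),round(max(L),1),round(min(L),1),round((a+90)%180-90,2)
E
python3 - <<'E'
from h import *
for n in ("top","scene"):
    c=pickle.load(open(f"{n}0.pkl","rb")); hsv=cv2.cvtColor(c["image"],cv2.COLOR_BGR2HSV)
    for name,lo,hi in (("brown",(5,120,60),(18,255,255)),("blue",(108,150,60),(125,255,255)),("pale",(10,80,100),(25,190,255))):
        m=cv2.inRange(hsv,lo,hi)
        k,lab,st,ce=cv2.connectedComponentsWithStats(m)
        for i in range(1,k):
            if st[i,4]<60 or st[i,4]>8000: continue
            uv,P=cloud(c,lab==i); z=P[:,2]
            print(n,name,ce[i].round(),st[i,4],"z pct",np.percentile(z,[5,50,90]).round(1),end=" ")
            zt=np.percentile(z,80); s=abs(z-zt)<6
            print("top",rect(P[s][:,:2]),"onplane",rect(plane(c,uv[s],np.median(z[s]))[:,:2]))
c=pickle.load(open("top0.pkl","rb"))
cv2.imwrite("pics/crop0.png",cv2.resize(c["image"][140:350,220:450],None,fx=2.8,fy=2.8,interpolation=cv2.INTER_CUBIC))
E
```

```text
top brown [20.  6.] 116 z pct [-740.6 -720.2 -700.5] top (array([1893.1, 1248.5]), np.float32(169.8), np.float32(16.5), np.float32(-89.79)) onplane (array([1892.7, 1247.2]), np.float32(172.3), np.float32(18.5), np.float32(89.06))
top brown [56.  2.] 178 z pct [-736.9 -719.2 -704.9] top (array([1887.2, 1034.1]), np.float32(242.2), np.float32(17.7), np.float32(85.68)) onplane (array([1886. , 1035.7]), np.float32(250.1), np.float32(19.5), np.float32(83.14))
top brown [ 32. 185.] 332 z pct [-1.4 54.8 59.6] top (array([638. , 558.6]), np.float32(148.0), np.float32(80.0), np.float32(61.69)) onplane (array([638.1, 558.9]), np.float32(147.1), np.float32(80.0), np.float32(61.77))
top brown [378. 218.] 1182 z pct [-1.1 26.2 28.7] top (array([ 518.8, -271. ]), np.float32(218.6), np.float32(27.5), np.float32(15.19)) onplane (array([ 518.3, -270.3]), np.float32(217.8), np.float32(27.7), np.float32(15.24))
top brown [148. 246.] 493 z pct [-0.4 26.4 28.6] top (array([478.9, 279.8]), np.float32(90.5), np.float32(27.1), np.float32(21.18)) onplane (array([478.9, 279.1]), np.float32(90.6), np.float32(2
[... 5131 characters left out ...]
.8), np.float32(-67.44))
scene blue [297. 357.] 149 z pct [ 3.7 12.  18.4] top (array([ 902.4, -127.1]), np.float32(87.3), np.float32(3.4), np.float32(76.07)) onplane (array([ 902.6, -127.2]), np.float32(87.4), np.float32(5.3), np.float32(76.69))
scene pale [305. 238.] 2285 z pct [ 8.4 15.5 82.2] top (array([586.4,   7.3]), np.float32(176.7), np.float32(75.5), np.float32(-13.33)) onplane (array([587.8,   7.2]), np.float32(181.3), np.float32(75.7), np.float32(-13.24))
scene pale [ 76. 298.] 3558 z pct [26.  58.3 61.2] top (array([ 685.7, -620. ]), np.float32(453.1), np.float32(255.0), np.float32(-5.25)) onplane (array([ 687.8, -620.1]), np.float32(449.2), np.float32(254.6), np.float32(-5.45))
```

View pics/crop0.png

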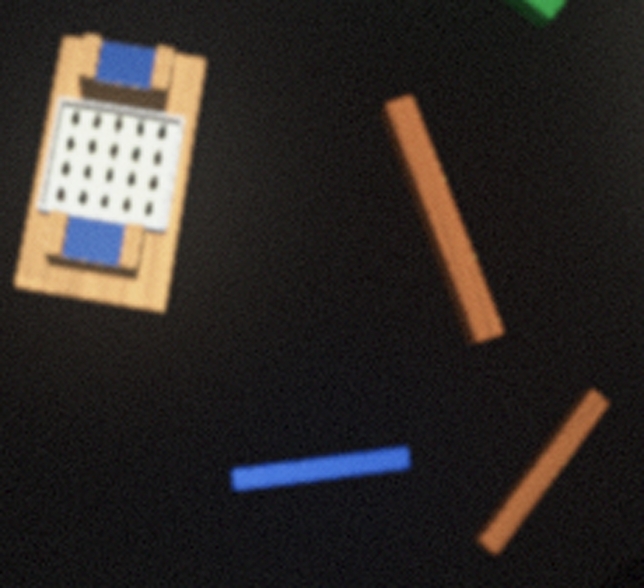

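The crop confirms it: the plain brown bar at crop (445,218) measures 219 × 27 × 28 mm, against 161 × 21 for the other brown one at crop (543,470). Next I'll refine the stand pose using the blue floors and the base in both views.

Run:
```python
from h import *
for n in ("top","scene"):
    c=pickle.load(open(f"{n}0.pkl","rb")); hsv=cv2.cvtColor(c["image"],cv2.COLOR_BGR2HSV)
    uv,P=cloud(c,np.ones(c["range_z"].shape,bool))
    near=np.hypot(P[:,0]-580,P[:,1]-9)<140
    H=hsv[uv[:,1],uv[:,0]]
    print(n,"bench z",np.median(P[(abs(P[:,0]-520)<60)&(abs(P[:,1]+150)<60)][:,2]))
    ax=np.radians(-12.8); e=np.array([np.cos(ax),np.sin(ax)])
    x=(P[:,:2]-[580,9])@e
    blue=near&(H[:,0]>100)&(H[:,0]<128)&(H[:,1]>130)&(H[:,2]>50)&(abs(P[:,2]-75)<5)
    cs=[]
    for s in (x<0,x>0):
        k=blue&s; r=rect(P[k][:,:2]); r2=rect(plane(c,uv[k],75)[:,:2]); cs.append(P[k][:,:2].mean(0)); print(" blue",k.sum(),r,r2,"mean",cs[-1].round(1),"z",np.median(P[k][:,2]).round(1))
    d=cs[1]-cs[0]; print(" mid",(cs[0]+cs[1])/2,np.linalg.norm(d),np.degrees(np.arctan2(d[1],d[0])))
    k=near&(abs(P[:,2]-85)<4); print(" cheeks",k.sum(),rect(P[k][:,:2]))
    for s in (x<0,x>0): print("   ",rect(P[k&s][:,:2]))
    k=near&(abs(P[:,2]-12)<4)&(H[:,2]>70); print(" base",rect(P[k][:,:2]))
    # stand silhouettes: highest thing
    print(" maxz near",np.percentile(P[near&(P[:,2]<200)][:,2],99.8))
```

```text
top bench z -0.9599277404751092
 blue 209 (array([505.8,  27.3]), np.float32(39.8), np.float32(27.3), np.float32(75.71)) (array([505.9,  27.4]), np.float32(39.9), np.float32(27.6), np.float32(75.3)) mean [506.1  27. ] z 74.3
 blue 207 (array([653.9,  -6.1]), np.float32(39.9), np.float32(31.0), np.float32(79.96)) (array([653.7,  -6.1]), np.float32(40.0), np.float32(30.3), np.float32(80.13)) mean [653.9  -6.6] z 74.0
 mid [580.01682318  10.20080592] 151.53853586948432 -12.84042360881392
 cheeks 371 (array([579.1,   9.4]), np.float32(183.8), np.float32(75.8), np.float32(-12.96))
    (array([507.1,  26. ]), np.float32(76.0), np.float32(36.0), np.float32(77.72))
    (array([651.3,  -7.3]), np.float32(75.7), np.float32(35.7), np.float32(77.11))
 base (array([579.1,   9.5]), np.float32(227.6), np.float32(130.0), np.float32(-13.07))
 maxz near 86.18655191734813
scene bench z 0.3742350837288768
 blue 146 (array([506.3,  26.5]), np.float32(44.9), np.float32(33.7), np.float32(79.67)) (array([504.5,  27.1]), np.float32(44.6), np.float32(32.3), np.float32(79.13)) mean [505.4  26.5] z 75.9
 blue 172 (array([653.2,  -7.2]), np.float32(43.7), np.float32(33.8), np.float32(76.75)) (array([653. ,  -7.1]), np.float32(45.5), np.float32(28.4), np.float32(71.14)) mean [653.3  -7.6] z 75.7
 mid [579.33648549   9.46444667] 151.76726549695027 -12.99080247616476
 cheeks 260 (array([580.8,   9.3]), np.float32(187.9), np.float32(75.8), np.float32(-12.8))
    (array([507.4,  26.1]), np.float32(75.6), np.float32(37.3), np.float32(77.21))
    (array([652.8,  -7.2]), np.float32(75.9), np.float32(39.5), np.float32(77.75))
 base (array([579.7,   9.8]), np.float32(234.8), np.float32(130.3), np.float32(-13.01))
 maxz near 87.63790345933222
```

The seat is at (579.7, 9.5, 75) with an axis angle of −12.95°, and both views agree to about 1 mm. The bar is at (518.5, −271.4) at +14.9°. I'll grasp it at its centre.

```bash
cat >> h.py <<'E'
def R(deg):
    a=np.radians(deg); return np.array([[np.cos(a),np.sin(a),0],[np.sin(a),-np.cos(a),0],[0,0,-1.]])
E
python3 - <<'E'
from h import *
from workcell import *
r=R(-75.1)
print(inverse_kinematics([518.5,-271.4,130],r), inverse_kinematics([579.7,9.5,150],R(-102.95)))
movep([518.5,-271.4,110],r)
g=movel([518.5,-271.4,6],max_speed=100,guard=15)
s=read_state();print("guard",g,s["eef_pos"],s["ft_force"],s["time"])
if not g:
    clamp(); s=read_state();print(s["finger_gap"],s["eef_pos"],s["ft_force"])
    movel([518.5,-271.4,160],max_speed=120); wait(.2)
    s=read_state();print(s["finger_gap"],s["eef_pos"],s["ft_force"],s["torque"],s["time"])
for n in ("scene","top"):
    c=camera(n); cv2.imwrite(f"pics/{n}1.png",c["image"]); pickle.dump(c,open(f"{n}1.pkl","wb"))
E
```

```text
[ 0.45002713  0.53969704 -0.09745884  1.769217    0.06744869  0.83590569
 -0.989654  ] [ 0.02428784  0.51074991 -0.19982308  1.76316262  0.12621483  0.88013062
 -2.02806259]
guard False [ 518.89068673 -271.56752203    6.60519484] [ 0.14084626 -0.38617357  0.65989426] 2.9417
-0.38813158708322226 [ 518.48975011 -271.42285139    5.96657188] [-1.03741238  0.4113526  -0.64882231]
-0.061273786784318204 [ 518.35924959 -271.30962288  159.58304041] [ 0.33563579 -0.31923856 -0.46043015] [ 0.06349742  0.0427523  -0.00803798] 5.3417
```

View pics/scene1.png

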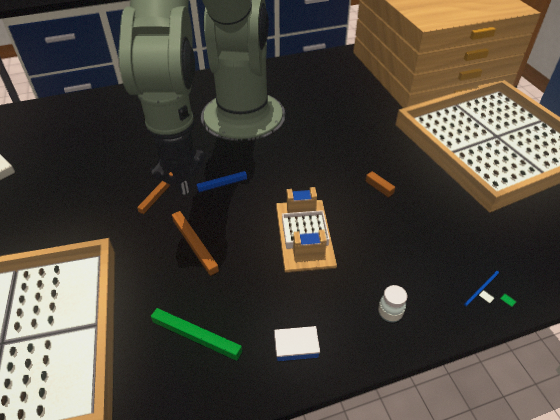

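View pics/top1.png

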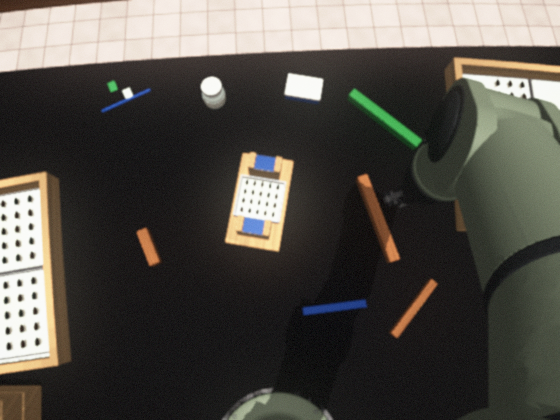

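The gripper closed on nothing: the gap is about 0 and the bar hasn't moved. In the scene view the fingertips are at (185,187). In the top view they're at (393,198), beside the bar. I'll compare where the camera sees the fingertips with the reported TCP.

Run:
```python
from h import *
from workcell import read_state
s=read_state(); p=np.array(s["eef_pos"]); print(p,np.round(s["tool_rot"],3).tolist(),s["qpos"])
for n in("scene","top"):
    c=pickle.load(open(f"{n}1.pkl","rb")); M=np.array(c["cam_to_world"])
    K=np.array([[c["fx"],0,c["cx"]],[0,c["fy"],c["cy"]],[0,0,1]])
    for off in (0,20,50,100):
        q=M[:3,:3].T@(p+[0,0,off]-M[:3,3]); q=np.array([q[0],-q[1],-q[2]])
        uv=cv2.projectPoints(q.reshape(1,3),np.zeros(3),np.zeros(3),K,np.array(c["dist_coeffs"]))[0].ravel()
        print(n,off,uv.round(1),"rangepred",q[2].round(),"seen",c["range_z"][int(uv[1]),int(uv[0])])
    uv0=(180,150) if n=="scene" else (395,195)
    x,y=uv0; 
    cv2.imwrite(f"pics/{n}1c.png",cv2.resize(c["image"][max(0,y-60):y+80,x-80:x+80],None,fx=4,fy=4,interpolation=cv2.INTER_CUBIC))
    # points above bench near TCP
    uv,P=cloud(c,np.ones(c["range_z"].shape,bool)); k=(P[:,2]>60)&(P[:,2]<230)&(np.hypot(P[:,0]-518,P[:,1]+271)<120)
    for a,b in((60,100),(100,140),(140,165),(165,190),(190,230)):
        kk=k&(P[:,2]>a)&(P[:,2]<b)
        if kk.any(): print(n,(a,b),kk.sum(),"mean",P[kk].mean(0).round(1),"px",uv[kk].mean(0).round())
```

```text
[ 518.41751868 -271.3619695   159.75522114] [[0.257, -0.966, -0.0], [-0.966, -0.257, 0.0], [-0.0, 0.0, -1.0]] [ 0.45013133  0.50269163 -0.09716746  1.74388782  0.05978167  0.89827123
 -0.98307848]
scene 0 [185.8 201.7] rangepred 1123.0 seen 1347.6309
scene 20 [184.6 195.7] rangepred 1109.0 seen 1364.9951
scene 50 [182.6 186.4] rangepred 1087.0 seen 1070.0677
scene 100 [179.2 170. ] rangepred 1051.0 seen 1031.7572
scene (190, 230) 129 mean [ 525.2 -269.9  213.3] px [184. 187.]
top 0 [395.5 204.3] rangepred 793.0 seen 672.6577
top 20 [398.6 202.1] rangepred 774.0 seen 702.2329
top 50 [403.5 198.5] rangepred 744.0 seen 646.1941
top 100 [412.6 191.9] rangepred 696.0 seen 608.4218
top (190, 230) 7 mean [ 507.3 -266.7  206.9] px [401. 205.]
```

View pics/scene1c.png

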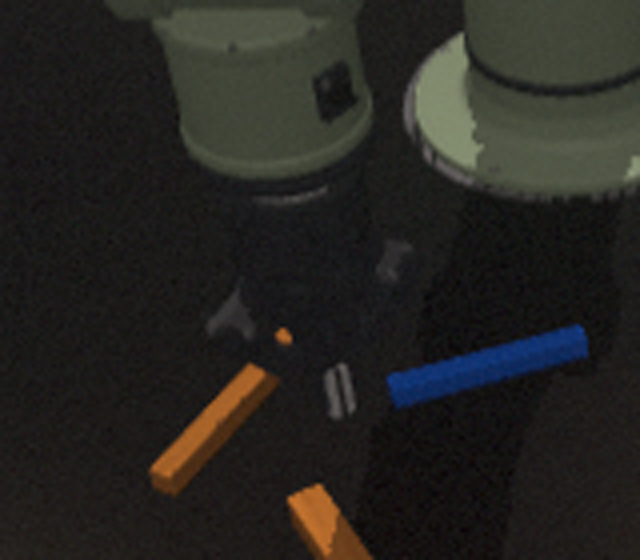

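View pics/top1c.png

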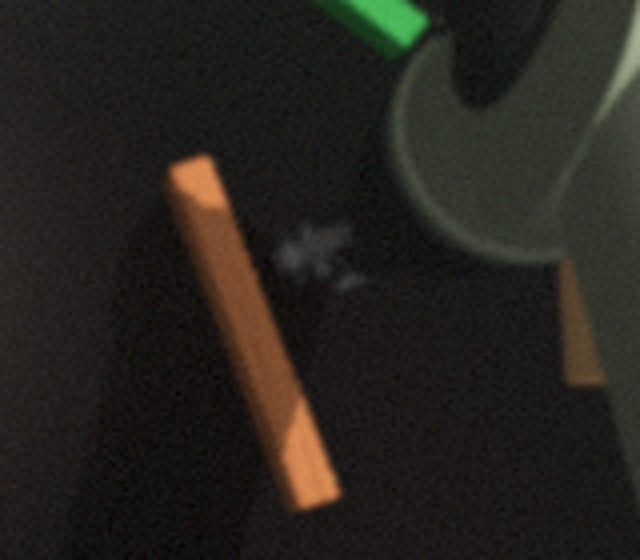

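The seen fingertips sit roughly 40 mm above the reported TCP, while horizontally they agree. So at "z = 6" the fingers shut above the bar. I'll measure this carefully, with the fingers shut and again open.

```bash
cat > tip.py <<'E'
from h import *
from workcell import *
def tip(tag):
    s=read_state(); p=np.array(s["eef_pos"]); 
    for n in("scene","top"):
        c=camera(n); pickle.dump(c,open(f"{n}{tag}.pkl","wb")); cv2.imwrite(f"pics/{n}{tag}.png",c["image"])
        uv,P=cloud(c,np.ones(c["range_z"].shape,bool)); d=(P-p)@np.array(s["tool_rot"])
        k=(P[:,2]>p[2]-30)&(P[:,2]<p[2]+110)&(abs(d[:,0])<70)&(abs(d[:,1])<25)
        z=np.sort(P[k][:,2]-p[2]); print(tag,n,"z above TCP, count",len(z),z[:6].round(1),"p5,p50",np.percentile(z,[5,50]).round(1) if len(z) else "")
        for lo in range(20,80,10):
            kk=k&(P[:,2]-p[2]>lo)&(P[:,2]-p[2]<lo+10)
            if kk.any(): print("   +",lo,kk.sum(),"tool x",d[kk,0].min().round(),d[kk,0].mean().round(1),d[kk,0].max().round(),"tool y",d[kk,1].min().round(),d[kk,1].mean().round(1),d[kk,1].max().round())
    print(s["time"],s["finger_gap"],p)
E
python3 - <<'E'
from tip import *
tip("2"); open_gripper(); tip("3")
E
python3 - <<'E'
import cv2
a=cv2.imread("pics/scene2.png")[110:230,110:260];b=cv2.imread("pics/scene3.png")[110:230,110:260]
o=cv2.resize(cv2.hconcat([a,b]),None,fx=2.6,fy=2.6,interpolation=cv2.INTER_CUBIC);cv2.imwrite("pics/cmp23.png",cv2.convertScaleAbs(o,alpha=2))
E
```

```text
2 scene z above TCP, count 576 [35.5 36.1 36.2 36.4 37.5 37.7] p5,p50 [44.5 88.1]
   + 30 11 tool x -12.0 -1.3 6.0 tool y -10.0 -8.1 -5.0
   + 40 37 tool x -15.0 0.4 12.0 tool y -11.0 -6.7 8.0
   + 50 48 tool x -15.0 0.2 13.0 tool y -12.0 -6.1 8.0
   + 60 38 tool x -13.0 0.8 13.0 tool y -11.0 -6.6 6.0
   + 70 51 tool x -28.0 -0.3 25.0 tool y -14.0 -8.2 4.0
2 top z above TCP, count 78 [36.2 36.6 39.7 42.3 49.3 52.4] p5,p50 [48.2 89.2]
   + 30 3 tool x -7.0 -4.9 -0.0 tool y 9.0 9.7 10.0
   + 40 2 tool x -9.0 -7.0 -5.0 tool y 10.0 10.3 10.0
   + 50 3 tool x -12.0 -10.4 -10.0 tool y 8.0 8.9 10.0
   + 70 6 tool x -18.0 -15.9 -13.0 tool y 8.0 11.2 14.0
5.4417 -0.24219503420233673 [ 518.41751868 -271.3619695   159.75522114]
3 scene z above TCP, count 491 [46.8 47.3 48.5 49.1 50.4 50.4] p5,p50 [55.1 95. ]
   + 40 4 tool x -45.0 -21.7 48.0 tool y -4.0 2.9 13.0
   + 50 47 tool x -56.0 -5.1 54.0 tool y -12.0 -5.5 10.0
   + 60 51 tool x -57.0 1.4 56.0 tool y -13.0 -4.6 12.0
   + 70 60 tool x -58.0 -3.0 55.0 tool y -12.0 -4.9 10.0
3 top z above TCP, count 66 [47.3 48.3 50.9 54.6 55.9 56.8] p5,p50 [ 54.9 100.1]
   + 40 2 tool x -51.0 -50.3 -50.0 tool y 7.0 8.2 9.0
   + 50 5 tool x -51.0 -49.2 -46.0 tool y 9.0 10.0 11.0
   + 60 4 tool x -51.0 -49.8 -47.0 tool y 8.0 9.9 11.0
   + 70 1 tool x -51.0 -50.7 -51.0 tool y 11.0 10.7 11.0
6.325 85.43618670888728 [ 518.50407077 -271.38953286  159.97871664]
```

View pics/cmp23.png

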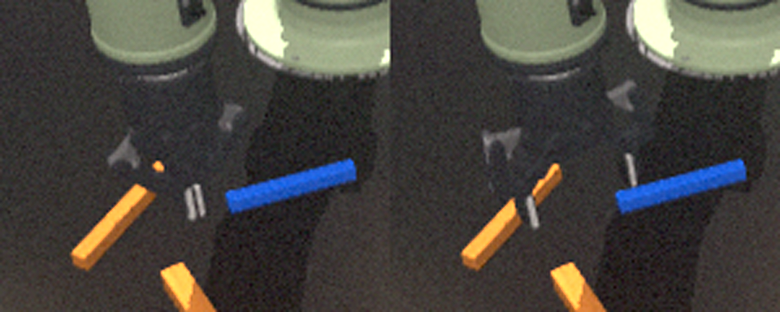

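Both cameras put the shut fingertips about 35.5 mm above the reported TCP, and about 47.5 mm when open, which matches the 13 mm swing. Laterally they agree. So the tool is really about 35 mm shorter than its frame says. I'll command 35 mm lower, with a force guard on the descent.

Run:
```python
from tip import *
X,Y=518.5,-271.4
movel([X,Y,10],max_speed=150)
try:
    g=movel([X,Y,-31],max_speed=50,guard=12)
except PlanningError as e:
    print("PE",e); raise SystemExit
s=read_state();print("guard",g,s["eef_pos"],s["ft_force"],s["time"])
if not g:
    clamp(); s=read_state();print(s["finger_gap"],s["eef_pos"],s["ft_force"],s["torque"])
    if s["finger_gap"]>15:
        movel([X,Y,5],max_speed=60); wait(.2)
        s=read_state();print(s["finger_gap"],s["eef_pos"],s["ft_force"],s["torque"],s["time"])
tip("4")
```

```text
guard False [ 518.65219349 -271.50705315  -30.75889981] [-0.62539793  0.1237938  -0.02599196] 8.5417
25.186275851426686 [ 518.68501304 -271.52606344  -30.68456365] [ 0.33618336 -0.16113007  5.67337134] [ 0.18536251  0.26940285 -0.00903107]
25.232308091368445 [ 518.27977414 -271.27998269    4.64366317] [-0.57455824 -0.12978779 -1.29779255] [-0.01148623  0.06317268 -0.01291516] 10.075
4 scene z above TCP, count 1188 [-9.5 -9.3 -9.  -9.  -9.  -8.8] p5,p50 [-6.8 -0.9]
   + 30 7 tool x 11.0 13.5 17.0 tool y -24.0 -12.5 -3.0
   + 40 25 tool x -27.0 7.4 25.0 tool y -23.0 -8.5 3.0
   + 50 141 tool x -28.0 -1.4 25.0 tool y -25.0 -4.0 25.0
   + 60 62 tool x -28.0 -1.6 24.0 tool y -24.0 -5.2 24.0
   + 70 40 tool x -40.0 -0.4 40.0 tool y -14.0 -7.1 11.0
4 top z above TCP, count 585 [-9.9 -9.8 -9.8 -9.6 -9.6 -9.2] p5,p50 [-7.9 -4.7]
   + 30 9 tool x -22.0 -15.9 -15.0 tool y -25.0 -1.1 21.0
   + 40 20 tool x -21.0 -15.6 -14.0 tool y -25.0 4.2 24.0
   + 50 62 tool x -21.0 -5.1 11.0 tool y -25.0 16.7 25.0
   + 60 5 tool x -13.0 -4.1 4.0 tool y -23.0 10.5 24.0
   + 70 6 tool x -32.0 -26.6 -22.0 tool y 6.0 9.0 12.0
10.075 25.232308091368445 [ 518.27977414 -271.27998269    4.64366317]
```

View pics/scene4.png

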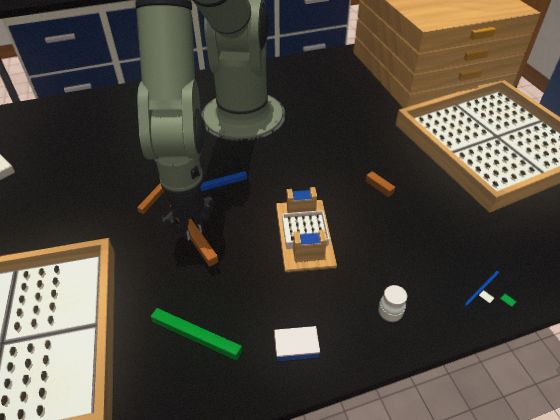

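The grasp holds: the gap is 25.2 mm, the weight change is about 1.2 N, and in the scene view the bar is in the jaws at (200,240). Next I'll lift, carry it over the seat and check alignment before lowering.

```bash
cat > barm.py <<'E'
from h import *
def bar(c,zt,ang=-12.95,ctr=(579.7,9.5)):
    hsv=cv2.cvtColor(c["image"],cv2.COLOR_BGR2HSV); m=cv2.inRange(hsv,(4,110,30),(25,255,255))>0
    uv,P=cloud(c,m); k=(abs(P[:,2]-zt)<7)&(np.hypot(P[:,0]-ctr[0],P[:,1]-ctr[1])<135)
    a=np.radians(ang); e=np.array([np.cos(a),np.sin(a)]); f=np.array([-e[1],e[0]])
    d=P[k][:,:2]-np.array(ctr); x,y=d@e,d@f
    print("n",k.sum(),"rect",rect(P[k][:,:2]),"x",np.percentile(x,[.5,99.5]).round(1),"y",np.percentile(y,[2,98]).round(1),"z",np.percentile(P[k][:,2],[10,50,90]).round(1))
    for lo,hi in((-115,-60),(-60,0),(0,60),(60,115)):
        s=(x>lo)&(x<hi)
        if s.sum()>5: print("   x",lo,hi,"n",s.sum(),"y",np.percentile(y[s],[3,97]).round(1),"z",np.median(P[k][s,2]).round(1))
E
python3 - <<'E'
from tip import *
from barm import bar
movel([518.3,-271.3,95],max_speed=150)
movel([579.7,9.5,95],frame=R(-102.95),max_speed=110)
wait(.2); s=read_state();print(s["finger_gap"],s["eef_pos"],s["ft_force"],s["time"],np.degrees(np.arctan2(s["tool_rot"][1][0],s["tool_rot"][0][0])))
for n in ("scene","top"):
    c=camera(n); cv2.imwrite(f"pics/{n}5.png",c["image"]); pickle.dump(c,open(f"{n}5.pkl","wb"))
    print(n); bar(c,95+30.7+28)
E
```

```text
25.08957013184772 [579.65640954   9.34341745  94.99335992] [-0.41255185  0.04510364 -0.72264246] 13.8917 -102.96495927964274
scene
n 502 rect (array([613.5,   2.4]), np.float32(152.8), np.float32(26.3), np.float32(-13.44)) x [-40.4 110.6] y [-12.2  12.8] z [151.2 153.6 155.8]
   x -60 0 n 98 y [-8.5 13.3] z 153.8
   x 0 60 n 200 y [-12.2  12.1] z 153.5
   x 60 115 n 204 y [-12.2  12. ] z 153.6
topTraceback (most recent call last):
  File "<stdin>", line 8, in <module>
  File "barm.py", line 7, in bar
    print("n",k.sum(),"rect",rect(P[k][:,:2]),"x",np.percentile(x,[.5,99.5]).round(1),"y",np.percentile(y,[2,98]).round(1),"z",np.percentile(P[k][:,2],[10,50,90]).round(1))
                                                  ~~~~~~~~~~~~~^^^^^^^^^^^^^
    return _quantile_unchecked(
        a, q, axis, out, overwrite_input, method, keepdims, weights)
    return _ureduce(a,
                    func=_quantile_ureduce_func,
    ...<5 lines>...
                    overwrite_input=overwrite_input,
                    method=method)
    r = func(a, **kwargs)
    result = _quantile(arr,
                       quantiles=q,
    ...<2 lines>...
                       out=out,
                       weights=wgt)
    slices_having_nans = np.isnan(arr[-1, ...])
                                  ~~~^^^^^^^^^
IndexError: index -1 is out of bounds for axis 0 with size 0
```

View pics/scene5.png

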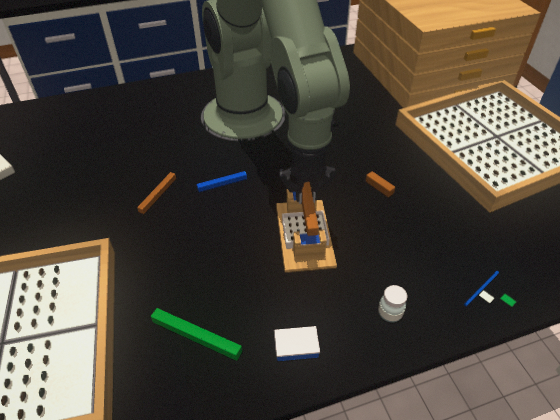

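View pics/top5.png

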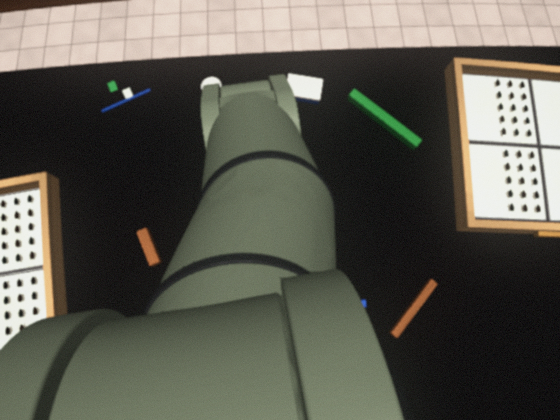

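In the scene view the bar hangs level above the stand at (310,215). Its far end is at x = +110.6 mm (110 expected), y spans ±12.5, and its top is at z = 153.6, as predicted. The arm hides it in the top view. I'll lower it with a guard.

Run:
```python
from tip import *
X,Y=579.7,9.5
movel([X,Y,52],max_speed=80)
wait(.1); s=read_state();print(s["eef_pos"],s["ft_force"])
g=movel([X,Y,42.5],max_speed=12,guard=4)
s=read_state();print("guard",g,s["eef_pos"],s["ft_force"],s["torque"],s["finger_gap"],s["time"])
c=camera("scene"); cv2.imwrite("pics/scene6.png",c["image"]); pickle.dump(c,open("scene6.pkl","wb"))
from barm import bar
bar(c,103)
cv2.imwrite("pics/scene6c.png",cv2.resize(c["image"][130:290,230:390],None,fx=3.7,fy=3.7,interpolation=cv2.INTER_CUBIC))
```

```text
[580.03513377   9.53236212  52.45699904] [-0.77393359 -0.79111835 -0.7088716 ]
guard True [579.62824954   9.50929884  44.2902398 ] [-1.16508344  0.30100195  8.58924838] [ 0.07422346  0.21765966 -0.04610069] 25.148021618174486 15.4
n 467 rect (array([615.2,   4.3]), np.float32(150.0), np.float32(37.6), np.float32(-20.46)) x [-37.9 110.4] y [-11.9  12.9] z [100.4 103.1 105. ]
   x -60 0 n 90 y [-7.4 13.1] z 103.3
   x 0 60 n 189 y [-11.9  12.8] z 103.2
   x 60 115 n 188 y [-11.6  11.9] z 102.8
```

View pics/scene6c.png

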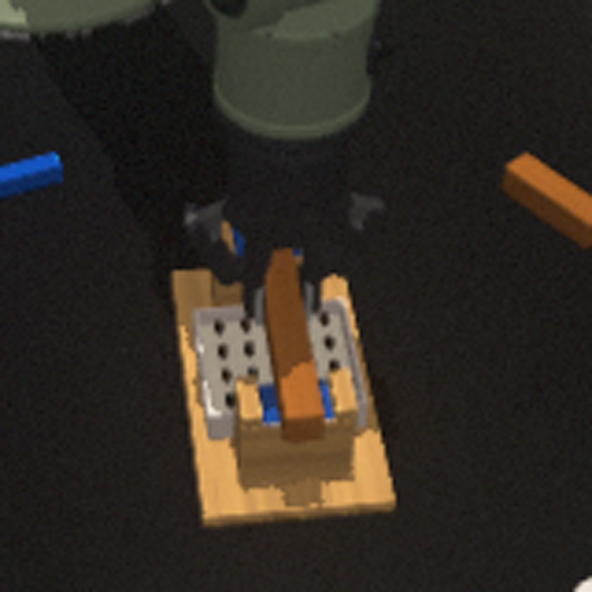

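The bar touched down at exactly the predicted height, with a contact force of about 9 N. Its top is at 103 mm, and in the crop the near end sits mid-notch at (300,400). I'll release, rise and look from both cameras.

Run:
```python
from tip import *
from barm import bar
X,Y=579.7,9.5
open_gripper(); wait(.1)
s=read_state();print(s["finger_gap"],s["ft_force"],s["eef_pos"],s["time"])
movel([X,Y,120],max_speed=100)
movep([420,-250,200],R(-80)); wait(.1)
s=read_state();print(s["ft_force"],s["time"])
for n in ("scene","top"):
    c=camera(n); cv2.imwrite(f"pics/{n}7.png",c["image"]); pickle.dump(c,open(f"{n}7.pkl","wb"))
    print(n); bar(c,103); bar(c,28,22,(479,280))
a=cv2.imread("pics/scene7.png")[130:290,230:390];b=cv2.imread("pics/top7.png")[130:270,200:340]
cv2.imwrite("pics/fin.png",cv2.hconcat([cv2.resize(a,(400,400),interpolation=cv2.INTER_CUBIC),cv2.resize(b,(400,400),interpolation=cv2.INTER_CUBIC)]))
```

```text
85.39741680363905 [ 0.48836001  0.46823911 -0.72498281] [579.21643113   9.49252013  43.93228708] 16.1667
[ 0.83225817  0.55070296 -0.30932199] 18.375
scene
n 676 rect (array([581.4,  10.2]), np.float32(219.8), np.float32(26.4), np.float32(-13.05)) x [-107.5  110.2] y [-11.8  12.6] z [100.4 103.1 105.4]
   x -115 -60 n 129 y [-11.2  12.9] z 103.2
   x -60 0 n 172 y [-11.6  12.4] z 103.3
   x 0 60 n 187 y [-11.8  11.7] z 103.2
   x 60 115 n 188 y [-11.7  11.3] z 102.8
n 234 rect (array([480.2, 281. ]), np.float32(90.3), np.float32(29.9), np.float32(22.72)) x [-42.9  46.4] y [-13.6  13.8] z [23.9 27.8 30.8]
   x -60 0 n 108 y [-13.5  12.9] z 27.9
   x 0 60 n 126 y [-13.3  13.4] z 27.7
top
n 1022 rect (array([579.8,  10.1]), np.float32(218.7), np.float32(26.1), np.float32(-13.22)) x [-108.8  107.4] y [-11.   12.1] z [ 99.8 101.7 103.6]
   x -115 -60 n 250 y [-10.5  11.8] z 102.0
   x -60 0 n 280 y [-10.2  11.8] z 102.0
   x 0 60 n 276 y [-10.6  11.6] z 101.7
   x 60 115 n 216 y [-11.4  11.9] z 101.3
n 432 rect (array([479.1, 279.9]), np.float32(90.3), np.float32(26.8), np.float32(20.87)) x [-44.6  44.9] y [-13.   12.2] z [24.3 26.7 28.7]
   x -60 0 n 220 y [-12.9  12.2] z 26.7
   x 0 60 n 212 y [-13.   11.7] z 26.6
```

View pics/fin.png

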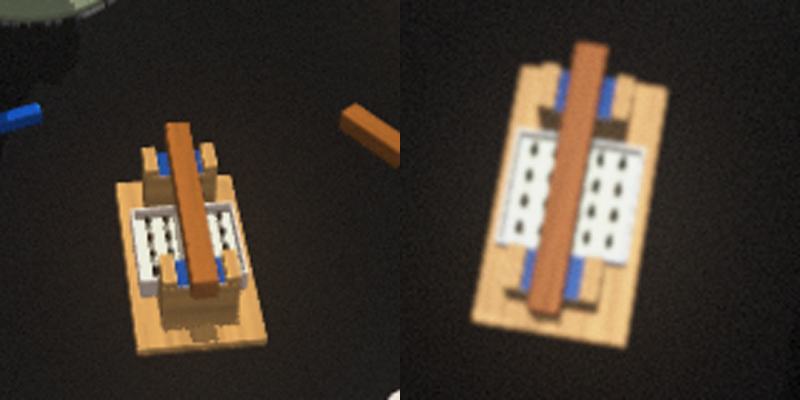

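The bar lies level in both notches, with blue floor showing on both sides of it. It's centred to within about 1.5 mm, and the robot is clear of everything.

```bash
python3 -c "
from workcell import *
print(finish_job(), read_state()['time'])"
```

```text
the job is handed in; nothing more can be done
the job is handed in; nothing more can be done
```

The long brown bar now lies across both notched rests, bridging the insect tray, and the job is handed in. The robot clock read about 18.5 s, against the 40 s limit.

- **First grasp missed:** the fingers closed on air above the bar. Both cameras showed the real fingertips about 35 mm above the reported tool point. I allowed for that on the second try, and nothing was disturbed.
- **Set-down:** I lowered the bar slowly until it touched, at the height I had predicted. The force at contact was about 9 N, and then I released it.
- **Last checks:**
    - **Bar:** both cameras put its centre within about 2 mm of the seat centre, lengthwise and across, and within 0.3° of the seat direction. It is level, with its top at 102–103 mm where 103 was expected.
    - **Short bar:** it is where it started, to within about 2 mm of measurement noise.
    - **Tray:** it looks untouched, and the lowest the fingers came was about 38 mm above its pins.
    - **Robot:** it was clear of everything when I handed in.
- **Disagreement between checks:** the two cameras differ by 1–2 mm in position and height, which is within the stated calibration.

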